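# Load a rocker mixer's pivoting beam in balance

## Task

Hang the three vial yokes astride the rocker's pivoting beam, working alternately on one side and the other: first a small green yoke on either side, then the large blue one on the opposite side, then the other small green one beside the first. Set each yoke down on the beam, slide it outward along the beam until it presses gently but firmly against the orange stop (the last one against the first small yoke) for a moment, and let go; the beam must never tip far, no stop may be pushed hard, no yoke may topple, and the bottles and beaker around must be left alone. At the end all three hang still, pushed out to their places, and the beam is level.

Things in the scene. Friction and masses are not known exactly. Their poses are not given: they have to be found in the camera images.
- pivot (a point): Centre of the beam's pivot, 150 mm above the bench. The beam: aluminium bar 12x12 mm, 400 long, centred here. Axes turn with it: y along it to the left end, x across, z up (its top face is at +6 mm).
- stand: Grey stand under the beam, fixed to the bench, place and yaw differ each time. Base 170x140x16 mm (x, y, z); two upright cheeks 34 mm wide along y, out to 18 mm each side in x, rise to 16 mm above the pivot. Origin: underside centre, right below the pivot; y runs along the level beam to its left end.
- beam (a joint): Beam tilt, rad: 0 level, + = left (+y) end up; ends at 0.3. A damped centring spring (1.66 N m/rad) levels it empty. One small yoke at its stop tips it 0.12; adding the large one opposite, 0.09 the other way; all three balance. Over 0.17 is too far: the large alone, both small alone, or 2 N down near an end does that.
- end_left: Dark clamp at the beam's left (+y) end, origin on the centreline 193 mm from the pivot, with its orange stop plate: 40 mm across, 6 thick, 34 tall, top 28 mm above the centreline. The plate's inner face is set anywhere from 158 to 172 mm from the pivot, not told: feel for it. It springs outward 1 mm per 4 N, 5 mm at most. Over 12 N is too hard; over 2 N for 0.2 s, bridge on the beam, counts: push 4-5 N.
- end_right: Dark clamp at the beam's right (-y) end, origin on the centreline 193 mm from the pivot, with its orange stop plate: 40 mm across, 6 thick, 34 tall, top 28 mm above the centreline. The plate's inner face is set anywhere from 158 to 172 mm from the pivot, not told: feel for it. It springs outward 1 mm per 4 N, 5 mm at most. Over 12 N is too hard; over 2 N for 0.2 s, bridge on the beam, counts: push 4-5 N.
- yoke_a: Small yoke, 0.14 kg: white bridge plate 74x40x8 mm (x,y,z), green grip tab on it (16 in x, 24 in y, 38 tall), two clear 28 mm vials with green caps below it at its x ends, 20 mm gap between them for the beam. Stands on its vials. Origin: centre of the underside; bridge underside 62, bridge top 70, tab top 108 mm above it. Half-turn symmetric. Hung, its x is across the beam, bridge resting on it.
- yoke_b: Small yoke, 0.14 kg: white bridge plate 74x40x8 mm (x,y,z), green grip tab on it (16 in x, 24 in y, 38 tall), two clear 28 mm vials with green caps below it at its x ends, 20 mm gap between them for the beam. Stands on its vials. Origin: centre of the underside; bridge underside 62, bridge top 70, tab top 108 mm above it. Half-turn symmetric. Hung, its x is across the beam, bridge resting on it.
- yoke_large: Large yoke, 0.25 kg: white bridge plate 98x50x8 mm (x,y,z), blue grip tab (16 in x, 24 in y, 38 tall), two amber 40 mm vials with blue caps below, 20 mm gap between them. Origin: centre of the underside; bridge underside 62, bridge top 70, tab top 108 mm above it. Half-turn symmetric; hangs like the small ones.
- wash_bottle: Bystander: white round bottle with red cap, 72 mm diameter, 150 mm tall. Origin: centre of its underside.
- jar: Bystander: amber jar, 68 mm diameter, 90 mm tall. Origin: centre of its underside.
- beaker: Bystander: open clear glass beaker, 70 mm diameter, 80 mm tall. Origin: centre of its underside.

How it is judged:
By the outcome, as a careful person would: the job done as asked, in the order asked, and still so for the second after the job is handed in, with the robot touching nothing.
It also fails if it takes over 72 s, if anything falls off the work surface, if the arm or the gripper's body presses on something with over 40 N, if the wrist force passes 120 N, or if a joint passes its speed limit or range.

## Robot

A 6-joint arm with a two-finger parallel gripper is mounted at the origin on the work surface. World frame = base frame: x ahead of the robot, y to its left, z up, the work surface at z = 0. Lengths are in m, angles in rad, forces in N, time in s.
With the tool pointing down it reaches from about 0.325 to 0.75 m from the base axis. Payload 7.6 kg.
Tool frame: the origin (TCP) lies on the centre line of the jaws, within the pads' length; the fingertips stand ctrl.tips_ahead ahead of it and the grasp point (between the pads) lies 8 mm behind it (ctrl.tips_ahead is the distance from the TCP to the fingertips, in m); z points along the fingers, y is the direction in which the jaws open and shut (so a half turn about z gives the same grasp; the last joint's range is limited). The gripper opens to 85 mm and grips with 20 to 120 N. Pads are 22 mm wide; open, the fingers measure 114 mm over their backs; the gripper's body (76 mm by 85 mm) begins 54 mm behind the grasp point. The pads swing forward as they close: fully open they stand 13 mm farther back than shut.
Start: joints at [-1.238, 0.052, 1.401, -0, 1.689, -0.07], TCP at [0.206, -0.483, 0.242] pointing down, gripper open.
Joint ranges: [-2.9, 2.9], [-0.91, 2.17], [0.12, 2.37], [-1.06, 4.2], [0.26, 2.73], [-2.93, 2.93]. Speed limits (rad/s): [2.57, 2.57, 3.01, 3.14, 3.14, 3.14].

## Interface

Orientations are given as a 3x3 rotation matrix whose columns are the frame's x, y, z axes.
In Python, from station import ctrl gives the robot as it stands.
- The arm moves only by the shell command python3 -m creep 'ROWS' [FORCE]. ROWS is JSON, a list of rows, each a list of 7 numbers: the shift along the tool's x, y, z in units of 40 mm (1.0 is 40 mm), then the turn, a rotation vector about the tool's x, y, z in units of 5 degrees (1.0 is 5 degrees), then the finger opening in mm, from 0 to 85.4. In form: [[dx, dy, dz, wx, wy, wz, hand], ...]. A call has 1 to 8 rows; each row is the pose to reach, as a shift and turn from the pose measured when the call began, along the tool's axes at that moment; what a row does not reach only later rows make up. A row lasts 1/12 s, in which the tool goes at most 41.7 mm and 7.16 degrees, less where a joint would pass 70% of its speed; a pose out of reach is approached as far as the arm can. A call with a gripper value outside its range is refused whole. The fingers move at their own pace and stop on an object; FORCE is the grip in N (left out, the last holds). Time passes only in rows, so rows that repeat a pose let the fingers close. It gives the time, the measured TCP pose, the force and the opening at its end, in the units of the state.
- ctrl.sense(): the state, without advancing time (a new reading comes with each control period).
- ctrl.grab_frame(name): name is "side" or "top" or "wrist"; returns a dict with "frame" (384x512x3 uint8, red, green, blue), "fx", "fy", "cx", "cy" (pixels), "k1" (the pictures are not rectified: a ray, as slopes to the right and down, at radius r is drawn at 1 + k1 r^2 times it, then the intrinsics apply), "R" (3x3) and "t" (3): a world point X has camera coordinates R X + t. Camera axes: x right, y down, z forward; pixel columns grow to the right and rows downward; lengths in m; the calibration is good to about 2 mm. A picture is of the moment at which its call begins. There is no depth.
- ctrl.job_done(): hands the job in, once; it reports no verdict.
The state is a dict: "time_s": time; "joint_positions": joint angles; "qvel": joint speeds; "joint_torque": joint torques, N m; "tool_pos": TCP position; "orientation": TCP orientation; "ft_force": force on the tool from outside, world axes, zero at the start; "wrist_torque": the same for the moment, N m; "grip_width": finger opening in m.
Only numpy, scipy, OpenCV 4.12 (cv2) and the standard library are available. Lean on these libraries where they do the work, as an engineer would, in place of code of your own. Each camera call takes 0.05 s, during which the arm holds its last target. There are 200 camera calls.

## Working session

There is one attempt and no reset: what is moved stays moved. The work goes in short steps, Python scripts to look and compute and a shell command to move; the robot and the scene stay as the last step left them, time stands still between calls to the robot, and variables do not carry over. Pictures are saved under pics/ and viewed, about 8 in all and at most 12, crops included, and the job is handed in when it is done.

```bash
ls; mkdir -p pics
python3 - <<'E'
from station import ctrl
import cv2
s=ctrl.sense(); print(s, ctrl.tips_ahead)
for n in("side","top"):
    d=ctrl.grab_frame(n); cv2.imwrite(f"pics/{n}0.png",d["frame"][:,:,::-1])
    print(n,{k:v for k,v in d.items() if k!="frame"})
    import pickle; pickle.dump(d,open(f"{n}0.pkl","wb"))
E
```

```text
pics
{'time_s': 0.0, 'joint_positions': array([-1.23831147e+00,  5.28368881e-02,  1.40174926e+00,  9.71149075e-06,
        1.68856346e+00, -7.03090050e-02]), 'qvel': array([-1.18852483e-03, -7.97241718e-04,  5.79411798e-04, -8.86813204e-04,
       -1.93342893e-05,  1.40321517e-03]), 'joint_torque': array([-1.13779730e-03, -3.81668508e+01, -3.60189414e+01, -1.73535600e-04,
        6.09791357e-03,  5.94867430e-06]), 'tool_pos': array([ 0.2057221 , -0.48270971,  0.24145995]), 'orientation': array([[ 9.19969007e-01,  3.91990787e-01, -4.99062270e-04],
       [ 3.91991087e-01, -9.19967832e-01,  1.47483327e-03],
       [ 1.18999820e-04, -1.55242886e-03, -9.99998788e-01]]), 'ft_force': array([ 0.71851752, -0.69438917,  0.65916648]), 'wrist_torque': array([-0.00849983, -0.03652882,  0.02525414]), 'grip_width': 0.08542130015167981} 0.011
side {'fx': 490.1541914287437, 'fy': 490.1541914287437, 'cx': 251.36202304145206, 'cy': 189.57810220280393, 'k1': -0.07893423912607679, 'R': array([[-0.97244185, -0.2326006 , -0.01593142],
       [-0.12150255,  0.56391792, -0.81684375],
       [ 0.19898236, -0.79239734, -0.57663895]]), 't': array([0.52202529, 0.14957164, 1.47244983])}
top {'fx': 416.938919314288, 'fy': 416.938919314288, 'cx': 253.32077181511926, 'cy': 193.2238546732815, 'k1': 0.01245588098315617, 'R': array([[ 0.00513823, -0.99983517,  0.01741335],
       [-0.99510583, -0.00683079, -0.09857849],
       [ 0.09868119, -0.01682161, -0.99497691]]), 't': array([0.00914036, 0.56903751, 1.04172492])}
```

View pics/top0.png

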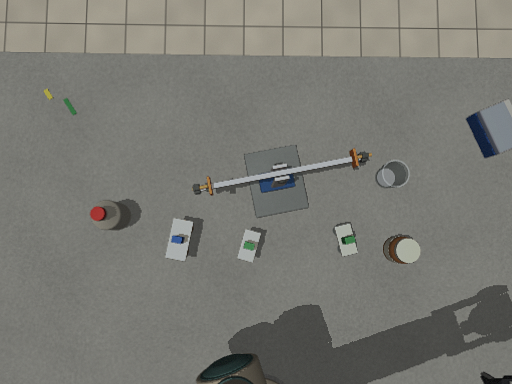

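View pics/side0.png

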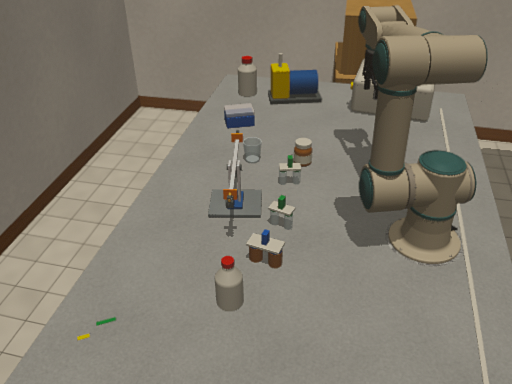

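```bash
cat > h.py <<'E'
import numpy as np, cv2, pickle
def ray(d,uv):
    uv=np.atleast_2d(np.float64(uv)); p=np.c_[(uv[:,0]-d["cx"])/d["fx"],(uv[:,1]-d["cy"])/d["fy"]]
    q=p.copy()
    for _ in range(8): q=p/(1+d["k1"]*(q**2).sum(1,keepdims=True))
    R=np.array(d["R"]); return -R.T@d["t"], np.c_[q,np.ones(len(q))]@R
def onz(d,uv,z):
    c,r=ray(d,uv); return c+r*((z-c[2])/r[:,2])[:,None]
def masks(d):
    f=d["frame"]; h=cv2.cvtColor(f,cv2.COLOR_RGB2HSV); H,S,V=[h[...,i].astype(int) for i in range(3)]
    return dict(white=(S<50)&(V>165),green=(H>50)&(H<85)&(S>120)&(V>40),blue=(H>105)&(H<130)&(S>120)&(V>60),
      orange=(H>4)&(H<18)&(S>180)&(V>120),red=((H<3)|(H>176))&(S>150)&(V>100))
def blobs(m,amin=8):
    n,l,s,c=cv2.connectedComponentsWithStats(m.astype(np.uint8))
    return [(c[i],s[i],np.argwhere(l==i)[:,::-1]) for i in range(1,n) if s[i,4]>=amin]
E
python3 - <<'E'
from h import *
d=pickle.load(open("top0.pkl","rb")); m=masks(d); zz=dict(white=.07,green=.108,blue=.108,orange=.175,red=.15)
for k in m:
    for c,s,p in blobs(m[k]):
        if c[1]<60: continue
        r=cv2.minAreaRect(p.astype(np.float32)); P=onz(d,cv2.boxPoints(r),zz[k])
        e1,e2=P[1]-P[0],P[2]-P[1]; L=e1 if np.hypot(*e1[:2])>np.hypot(*e2[:2]) else e2
        print(k,c.round(1),s[4],"ctr",P[:,:2].mean(0).round(4),"cen",onz(d,c,zz[k])[0,:2].round(4),"sz",np.hypot(*e1[:2]).round(3),np.hypot(*e2[:2]).round(3),"long dir deg",np.degrees(np.arctan2(L[1],L[0])).round(1))
d=pickle.load(open("side0.pkl","rb")); m=masks(d)
for k in m:
    for c,s,p in blobs(m[k]):
        if c[1]>85: print("side",k,c.round(1),s[4],onz(d,c,zz[k])[0,:2].round(3))
f=pickle.load(open("top0.pkl","rb"))["frame"]
cv2.imwrite("pics/crop1.png",cv2.resize(f[130:275,160:430,::-1],None,fx=2.9,fy=2.9,interpolation=cv2.INTER_CUBIC))
E
```

```text
white [282.1 171.8] 542 ctr [ 0.6191 -0.0597] cen [ 0.6188 -0.0579] sz 0.348 0.01 long dir deg -78.6
white [279.4 165.6] 30 ctr [ 0.6342 -0.0512] cen [ 0.6342 -0.0512] sz 0.034 0.005 long dir deg -78.1
white [281.3 177.8] 30 ctr [ 0.6037 -0.0565] cen [ 0.6038 -0.0558] sz 0.033 0.005 long dir deg -78.2
white [178.6 239.4] 623 ctr [0.4514 0.1938] cen [0.4509 0.1941] sz 0.096 0.048 long dir deg -10.4
white [345.2 239.6] 341 ctr [ 0.4525 -0.2134] cen [ 0.4525 -0.212 ] sz 0.038 0.072 long dir deg -166.0
white [248.  245.5] 324 ctr [0.4372 0.0243] cen [0.437  0.0255] sz 0.072 0.038 long dir deg -15.6
white [407.9 250.3] 445 ctr [ 0.4269 -0.3641] cen [ 0.4273 -0.3651] sz 0.057 0.056 long dir deg -89.7
green [ 69.7 106.2] 59 ctr [0.7678 0.455 ] cen [0.7677 0.4552] sz 0.009 0.042 long dir deg -146.4
green [348.3 239.2] 71 ctr [ 0.4534 -0.2096] cen [ 0.4537 -0.2103] sz 0.028 0.014 long dir deg -75.8
blue [484.  133.1] 94 ctr [ 0.7095 -0.5431] cen [ 0.7111 -0.5439] sz 0.009 0.109 long dir deg -157.7
blue [274.6 184.3] 244 ctr [ 0.5859 -0.0415] cen [ 0.5828 -0.0367] sz 0.081 0.029 long dir deg -
[... 2540 characters left out ...]
 468 [0.922 0.456]
side white [  3.9 290.6] 123 [1.063 0.525]
side white [ 15.5 305.2] 585 [1.003 0.561]
side white [ 41.5 294.3] 11 [0.959 0.513]
side white [ 45.8 308.2] 551 [0.922 0.551]
side white [  7.5 329.6] 443 [0.976 0.632]
side white [ 23.8 338.6] 656 [0.922 0.646]
side white [  6.7 366.1] 363 [0.916 0.721]
side green [289.6 160.1] 29 [ 0.448 -0.188]
side green [281.  200.5] 42 [0.434 0.043]
side green [105.4 320.9] 53 [0.737 0.579]
side blue [239.8 121.2] 265 [ 0.684 -0.429]
side blue [238.4 202. ] 74 [0.557 0.077]
side blue [264.7 236.3] 78 [0.447 0.213]
side orange [236.7 133.9] 11 [ 0.635 -0.21 ]
side orange [229.6 189.6] 18 [0.571 0.111]
side red [227.1 260.4] 67 [0.507 0.368]
```

View pics/crop1.png

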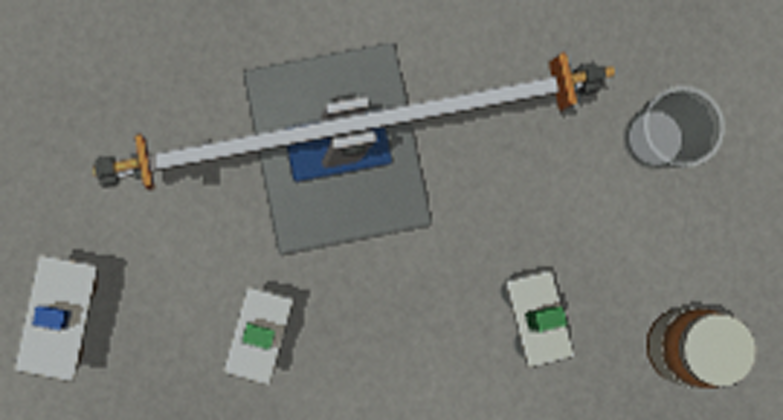

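Run:
```python
from h import *
d=pickle.load(open("top0.pkl","rb")); m=masks(d)
b=sorted(blobs(m["white"]),key=lambda q:abs(q[0][0]-282)+abs(q[0][1]-171.8))[0]
P=onz(d,b[2],.156)[:,:2]; vx,vy,x0,y0=cv2.fitLine(P.astype(np.float32),2,0,.01,.01).ravel()
print("beam dir",np.degrees(np.arctan2(vy,vx)),x0,y0)
t=(P-[x0,y0])@[vx,vy]; print("ends",t.min(),t.max(),[(x0+vx*q,y0+vy*q) for q in (t.min(),t.max())])
c=onz(d,[[279.4,165.6],[281.3,177.8]],.166)[:,:2]; print("cheeks",c,c.mean(0), "line offs",np.cross([vx,vy],c.mean(0)-[x0,y0]))
print("along", (c.mean(0)-[x0,y0])@[vx,vy])
f=d["frame"];h=cv2.cvtColor(f,cv2.COLOR_RGB2HSV)
o=(h[...,0]<20)&(h[...,1]>130)&(h[...,2]>90); o[:140]=0;o[205:]=0
for c,s,p in blobs(o,15):
  print(c,s, onz(d,c,.17))
# desired tool R for each: y axis of tool along yoke x; current tool y deg
print("tool yaw of y:",np.degrees(np.arctan2(-.92,.392)))
```

```text
beam dir -78.56817 0.60578144 -0.050775863
ends -0.15796578138330472 0.16061825162896715 [(np.float64(0.5744723234968031), np.float64(0.10405607445041207)), (np.float64(0.6376162729856157), np.float64(-0.20820764946148396))]
cheeks [[ 0.61815489 -0.04348329]
 [ 0.59049889 -0.04772502]] [ 0.60432689 -0.04560415] line offs -0.0004006479671045018
along -0.005357402464232867
[356.19298246 156.84210526] [353 149   9  17  57] [[ 0.6387707  -0.21619884  0.17      ]]
[208.51020408 185.08163265] [203 177   9  17  49] [[0.57240009 0.11468979 0.17      ]]
tool yaw of y: -66.92177859395913<stdin>:7: DeprecationWarning: Arrays of 2-dimensional vectors are deprecated. Use arrays of 3-dimensional vectors instead. (deprecated in NumPy 2.0)
```

```bash
cat >> h.py <<'E'
from scipy.spatial.transform import Rotation as Ro
PIV=np.array([.6045,-.0456]); U=np.array([np.cos(np.radians(-78.57)),np.sin(np.radians(-78.57))]) # toward right end
def go(s,xyz,yaw,pitch=0):
    """units for target: tool y at yaw deg (mod 180), pitch deg about tool y"""
    R0=np.array(s["orientation"]); best=None
    for a in (yaw,yaw+180):
        a=np.radians(a); y=np.array([np.cos(a),np.sin(a),0]); z=np.array([0,0,-1.]); R=np.c_[np.cross(y,z),y,z]@Ro.from_rotvec([0,np.radians(pitch),0]).as_matrix()
        w=Ro.from_matrix(R0.T@R).as_rotvec(degrees=True)
        if best is None or np.linalg.norm(w)<np.linalg.norm(best): best=w
    return np.r_[R0.T@(np.array(xyz)-s["tool_pos"])/.04, best/5].round(3)
E
cat > st.py <<'E'
from station import ctrl
from h import *
s=ctrl.sense()
def show():
    R=s["orientation"]; y=R[:,1]; r=s["tool_pos"][:2]-PIV
    print("t %.2f"%s["time_s"],"tcp",s["tool_pos"].round(4),"yaw y",np.degrees(np.arctan2(y[1],y[0])).round(2),"z",R[:,2].round(3),"F",s["ft_force"].round(2),"grip",s["grip_width"].round(4),"q",s["joint_positions"].round(2))
    print("beam along(right+) %.4f across %.4f"%(r@U, r@[-U[1],U[0]]))
E
python3 -m creep '[[8.32,-3.785,0,0,0,-16.2,60],[8.32,-3.785,0,0,0,-16.2,60],[8.32,-3.785,0,0,0,-16.2,60],[8.32,-3.785,0,0,0,-16.2,60],[8.32,-3.785,0,0,0,-16.2,60],[8.32,-3.785,0,0,0,-16.2,60],[8.32,-3.785,0,0,0,-16.2,60],[8.32,-3.785,0,0,0,-16.2,60]]' 30
python3 - <<'E'
from st import *
show(); print(go(s,[.4525,-.213,.2],14))
E
```

```text
time_s: 0.77
tool_pos: [0.4316, -0.235, 0.2416]
orientation: [[0.161, 0.987, -0.0], [0.987, -0.161, 0.001], [0.001, -0.001, -1.0]]
ft_force: [0.6, 0.1, 0.3]
grip_width: 0.0598Traceback (most recent call last):
  File "<stdin>", line 2, in <module>
  File "st.py", line 6, in show
    print("t %.2f"%s["time_s"],"tcp",s["tool_pos"].round(4),"yaw y",np.degrees(np.arctan2(y[1],y[0])).round(2),"z",R[:,2].round(3),"F",s["ft_force"].round(2),"grip",s["grip_width"].round(4),"q",s["joint_positions"].round(2))
                                                                                                                                                                     ^^^^^^^^^^^^^^^^^^^^^
AttributeError: 'float' object has no attribute 'round'
```

```bash
sed -i 's/s\["grip_width"\].round(4)/round(s["grip_width"],4)/' st.py
python3 - <<'E'
from st import *
show(); print(go(s,[.4525,-.213,.2],14))
E
```

```text
t 0.77 tcp [ 0.4316 -0.235   0.2416] yaw y -9.27 z [-0.     0.001 -1.   ] F [0.6  0.07 0.31] grip 0.0598 q [-0.57 -0.04  1.5   0.    1.69 -0.41]
beam along(right+) 0.1514 across -0.2070
[ 6.270e-01  4.280e-01  1.041e+00 -4.000e-03 -1.300e-02 -4.655e+00]
```

```bash
python3 -m creep '[[0.627,0.428,1,0,0,-4.65,60],[0.627,0.428,1,0,0,-4.65,60],[0.627,0.428,1,0,0,-4.65,60],[0.627,0.428,1,0,0,-4.65,60],[0.627,0.428,1,0,0,-4.65,60],[0.627,0.428,1,0,0,-4.65,60]]'
python3 - <<'E'
from st import *
show()
d=ctrl.grab_frame("wrist"); cv2.imwrite("pics/w1.png",d["frame"][:,:,::-1]); pickle.dump(d,open("w1.pkl","wb"))
m=masks(d)
for k,z in(("white",.07),("green",.108)):
    for c,sz,p in blobs(m[k],150):
        r=cv2.minAreaRect(p.astype(np.float32)); P=onz(d,cv2.boxPoints(r),z)[:,:2]
        print(k,c.round(0),sz,P.mean(0).round(4),np.hypot(*(P[1]-P[0])).round(4),np.hypot(*(P[2]-P[1])).round(4),np.degrees(np.arctan2(*(P[1]-P[0])[::-1])).round(1))
E
```

```text
time_s: 1.27
tool_pos: [0.4524, -0.2129, 0.2014]
orientation: [[-0.24, 0.971, -0.001], [0.971, 0.24, 0.001], [0.002, -0.0, -1.0]]
ft_force: [-0.3, 0.5, -0.3]
grip_width: 0.06
t 1.27 tcp [ 0.4524 -0.2129  0.2014] yaw y 13.88 z [-0.001  0.001 -1.   ] F [-0.33  0.53 -0.27] grip 0.06 q [-0.51 -0.    1.54  0.    1.61 -0.76]
beam along(right+) 0.1339 across -0.1822
white [55. 11.] [ 36   0  38  32 357] [ 0.2366 -0.0993] 0.0307 0.0251 63.1
white [304. 126.] [   61     0   451   360 60541] [ 0.5585 -0.1423] 0.2045 0.5365 60.7
white [ 63. 232.] [    0    96   184   287 24648] [ 0.2784 -0.3665] 0.4257 0.182 85.0
white [499. 227.] [ 474  153   38  120 2048] [ 0.7167 -0.1877] 0.0412 0.1532 14.6
white [226. 236.] [205 215  40  39 475] [ 0.4335 -0.2813] 0.0273 0.0467 62.8
white [268. 307.] [ 196  267  125   65 3502] [ 0.4931 -0.377 ] 0.1453 0.0948 31.1
white [142. 357.] [ 109  327   56   57 1556] [ 0.3586 -0.5017] 0.1411 0.0443 70.3
white [376. 360.] [ 353  331   55   53 1379] [ 0.6719 -0.4268] 0.0445 0.1324 58.1
```

View pics/w1.png

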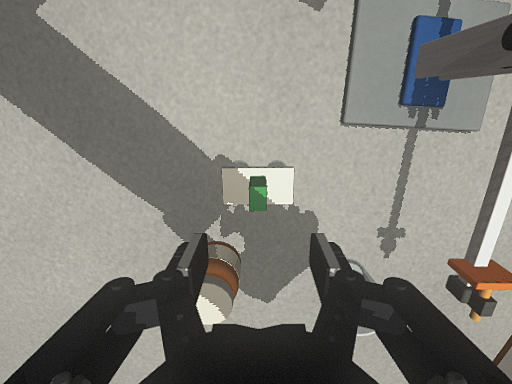

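Run:
```python
from h import *
d=pickle.load(open("w1.pkl","rb"))
P=onz(d,[[222,167],[294,167],[295,206],[221,204.5]],.07); print(P.round(4),P.mean(0)); 
P=onz(d,[[248.5,184],[267.5,184],[267.5,211],[248.5,211]],.108); print(P.round(4),P[2:].mean(0))
f=d["frame"];print(f[195,258],f[180,258],f[205,258])
```

```text
[[ 0.412  -0.2046  0.07  ]
 [ 0.4828 -0.1871  0.07  ]
 [ 0.4957 -0.2276  0.07  ]
 [ 0.419  -0.2448  0.07  ]] [ 0.45236215 -0.21602317  0.07      ]
[[ 0.4408 -0.2041  0.108 ]
 [ 0.4571 -0.2001  0.108 ]
 [ 0.4636 -0.225   0.108 ]
 [ 0.4467 -0.2292  0.108 ]] [ 0.45516009 -0.22713563  0.108     ]
[ 72 109  74] [68 91 67] [ 65 107  67]
```

```bash
python3 -m creep '[[-0.05,0,0.95,0,0,0,50],[-0.05,0,1.9,0,0,0,40],[-0.05,0,2.6,0,0,0,40],[-0.05,0,2.88,0,0,0,40],[-0.05,0,2.88,0,0,0,40],[-0.05,0,2.88,0,0,0,10],[-0.05,0,2.88,0,0,0,10],[-0.05,0,2.88,0,0,0,10]]' 40
python3 -m creep '[[0,0,0,0,0,0,10],[0,0,0,0,0,0,10],[0,0,-0.2,0,0,0,10],[0,0,-0.6,0,0,0,10],[0,0,-1.4,0,0,0,10],[0,0,-2.3,0,0,0,10],[0,0,-3.2,0,0,0,10],[0,0,-4,0,0,0,10]]'
python3 - <<'E'
from st import *
show()
for a in(.09,.1):
  print(go(s,np.r_[PIV+a*U,.26],11.43))
E
```

```text
time_s: 1.98
tool_pos: [0.4539, -0.2155, 0.0886]
orientation: [[-0.239, 0.971, 0.003], [0.971, 0.239, -0.001], [-0.001, 0.003, -1.0]]
ft_force: [-0.6, -0.5, -1.6]
grip_width: 0.0156
time_s: 2.65
tool_pos: [0.4533, -0.2153, 0.2519]
orientation: [[-0.239, 0.971, 0.005], [0.971, 0.239, -0.002], [-0.003, 0.004, -1.0]]
ft_force: [0.4, -0.7, -1.1]
grip_width: 0.0153
t 2.65 tcp [ 0.4533 -0.2153  0.2519] yaw y 13.85 z [ 0.005 -0.002 -1.   ] F [ 0.43 -0.69 -1.14] grip 0.0153 q [-0.52 -0.02  1.45  0.    1.7  -0.76]
beam along(right+) 0.1364 across -0.1818
[ 0.967  4.591 -0.186  0.047  0.03   0.484]
[ 0.717  4.58  -0.186  0.047  0.03   0.484]
```

```bash
python3 -m creep '[[0.2,0.8,-0.28,0,0,0.48,10],[0.4,1.7,-0.28,0,0,0.48,10],[0.6,2.6,-0.28,0,0,0.48,10],[0.8,3.5,-0.28,0,0,0.48,10],[0.9,4.2,-0.28,0,0,0.48,10],[0.96,4.58,-0.28,0,0,0.48,10],[0.96,4.58,-0.28,0,0,0.48,10],[0.96,4.58,-0.28,0,0,0.48,10]]'
python3 - <<'E'
from st import *
show()
d=ctrl.grab_frame("wrist"); cv2.imwrite("pics/w2.png",d["frame"][:,:,::-1]); pickle.dump(d,open("w2.pkl","wb"))
E
```

```text
time_s: 3.32
tool_pos: [0.6222, -0.1337, 0.2637]
orientation: [[-0.2, 0.98, 0.004], [0.98, 0.2, -0.002], [-0.002, 0.003, -1.0]]
ft_force: [-0.9, -0.3, -0.6]
grip_width: 0.0148
t 3.32 tcp [ 0.6222 -0.1337  0.2637] yaw y 11.51 z [ 0.004 -0.002 -1.   ] F [-0.89 -0.31 -0.62] grip 0.0148 q [-0.27  0.37  1.   -0.    1.77 -0.47]
beam along(right+) 0.0899 across -0.0002
```

View pics/w2.png

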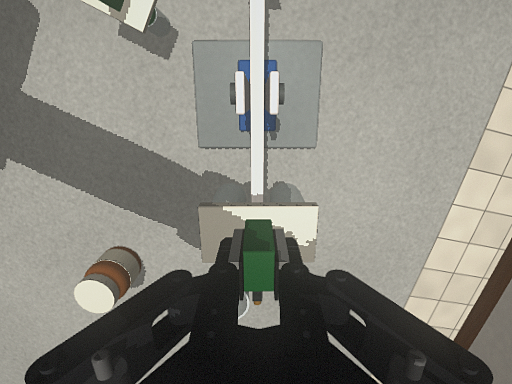

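Run:
```python
from h import *
d=pickle.load(open("w2.pkl","rb"))
g=d["frame"].astype(int).sum(2)
V=np.array([-U[1],U[0]])
for r in (20,100,145,185):
    c=np.where(g[r,235:280]>600)[0]+235; 
    P=onz(d,[[c.min(),r],[c.max()+1,r]],.156)[:,:2]-PIV; print(r,c.min(),c.max(),"across",(P@V).round(4),"along",(P@U).round(4))
P=onz(d,[[240,72],[240,113],[274,72],[274,113]],.166)[:,:2]-PIV; print("cheeks",(P@U).round(4),(P@V).round(4))
P=onz(d,[[200,203],[318,204]],.2637-.0162)[:,:2]-PIV; print("bridge edge",(P@V).round(4),(P@U).round(4))
```

```text
20 250 263 across [-0.007   0.0041] along [-0.0528 -0.0529]
100 236 277 across [-0.0194  0.0166] along [0.0082 0.0081]
145 251 263 across [-0.0068  0.0049] along [0.0467 0.0467]
185 251 262 across [-0.007   0.0042] along [0.0843 0.0843]
cheeks [-0.0131  0.0185 -0.0132  0.0185] [-0.0149 -0.0155  0.0122  0.0127]
bridge edge [-0.0352  0.0351] [0.0669 0.0676]
```

```bash
python3 -m creep '[[0,-0.025,0.3,0,0,0,10],[0,-0.025,0.9,0,0,0,10],[0,-0.025,1.4,0,0,0,10],[0,-0.025,1.7,0,0,0,10],[0,-0.025,1.9,0,0,0,10],[0,-0.025,1.97,0,0,0,10],[0,-0.025,1.97,0,0,0,10],[0,-0.025,1.97,0,0,0,10]]'
python3 - <<'E'
from st import *
show()
for a,z,p in((.1,.176,2),(.120,.170,4.5),(.144,.1645,6.3)):
  print(go(s,np.r_[PIV+a*U-.0012*np.array([-U[1],U[0]]),z],11.43,p))
E
```

```text
time_s: 4.03
tool_pos: [0.6214, -0.1349, 0.1867]
orientation: [[-0.198, 0.98, 0.006], [0.98, 0.198, -0.002], [-0.004, 0.006, -1.0]]
ft_force: [-0.0, 0.9, -1.3]
grip_width: 0.0158
t 4.03 tcp [ 0.6214 -0.1349  0.1867] yaw y 11.45 z [ 0.006 -0.002 -1.   ] F [-0.    0.92 -1.28] grip 0.0158 q [-0.27  0.38  1.13 -0.    1.62 -0.47]
beam along(right+) 0.0908 across -0.0011
[-0.228 -0.003  0.268  0.065  0.442  0.004]
[-0.727 -0.004  0.42   0.065  0.942  0.006]
[-1.327 -0.005  0.56   0.065  1.302  0.007]
```

```bash
python3 -m creep '[[-0.1,0,0.15,0.06,0.2,0,10],[-0.23,0,0.27,0.06,0.44,0,10],[-0.48,0,0.35,0.06,0.7,0,10],[-0.73,0,0.42,0.06,0.94,0,10],[-1.0,0,0.49,0.06,1.1,0,10],[-1.3,0,0.56,0.06,1.3,0,10],[-1.3,0,0.56,0.06,1.3,0,10],[-1.3,0,0.56,0.06,1.3,0,10]]'
python3 - <<'E'
from st import *
show()
d=ctrl.grab_frame("side"); cv2.imwrite("pics/s2.png",cv2.resize(d["frame"][110:230,180:320,::-1],None,fx=5,fy=5,interpolation=cv2.INTER_CUBIC))
print("F along",s["ft_force"][:2]@U)
E
```

```text
time_s: 4.7
tool_pos: [0.6317, -0.1877, 0.1638]
orientation: [[-0.195, 0.981, -0.022], [0.975, 0.196, 0.107], [0.109, -0.0, -0.994]]
ft_force: [0.7, -1.3, 0.2]
grip_width: 0.015
t 4.70 tcp [ 0.6317 -0.1877  0.1638] yaw y 11.33 z [-0.022  0.107 -0.994] F [ 0.68 -1.27  0.24] grip 0.015 q [-0.38  0.51  1.02  0.09  1.68 -0.57]
beam along(right+) 0.1446 across -0.0015
F along 1.378881133592187
```

View pics/s2.png

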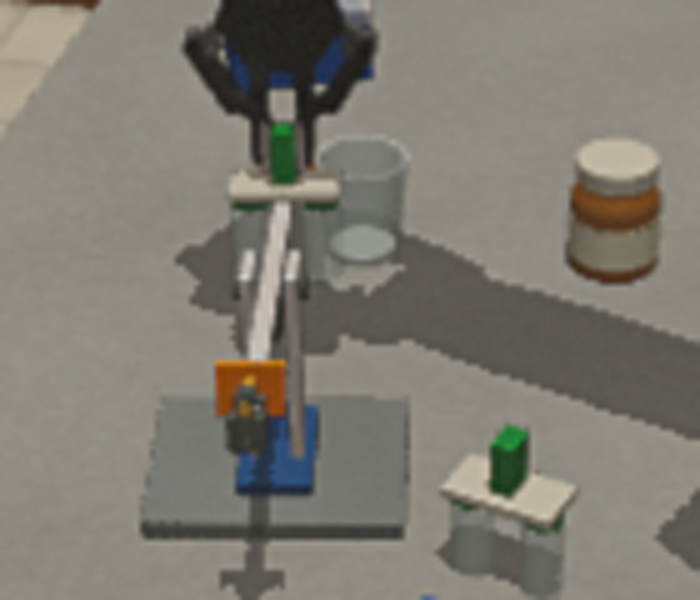

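```bash
python3 -m creep '[[-0.05,0,0,0,0,0,10],[-0.05,0,0,0,0,0,10]]'
python3 -m creep '[[-0.04,0,0,0,0,0,10],[-0.04,0,0,0,0,0,10]]'
python3 - <<'E'
from st import *
show(); print("F along",s["ft_force"][:2]@U)
E
```

```text
time_s: 4.92
tool_pos: [0.6323, -0.1885, 0.1643]
orientation: [[-0.197, 0.98, -0.021], [0.974, 0.198, 0.107], [0.109, 0.0, -0.994]]
ft_force: [-0.3, -1.2, 0.5]
grip_width: 0.0152
time_s: 5.08
tool_pos: [0.6327, -0.1896, 0.1644]
orientation: [[-0.198, 0.98, -0.021], [0.974, 0.199, 0.107], [0.109, 0.001, -0.994]]
ft_force: [-0.6, 1.6, 1.0]
grip_width: 0.0157
t 5.08 tcp [ 0.6327 -0.1896  0.1644] yaw y 11.46 z [-0.021  0.107 -0.994] F [-0.61  1.63  0.98] grip 0.0157 q [-0.38  0.51  1.01  0.09  1.68 -0.58]
beam along(right+) 0.1468 across -0.0009
F along -1.71791608558533
```

```bash
python3 -m creep '[[-0.04,0,0,0,0,0,10],[-0.04,0,0,0,0,0,10],[-0.04,0,0,0,0,0,10]]'
python3 - <<'E'
from st import *
show(); print("F along",s["ft_force"][:2]@U)
E
```

```text
time_s: 5.33
tool_pos: [0.6331, -0.191, 0.1643]
orientation: [[-0.198, 0.98, -0.021], [0.974, 0.199, 0.107], [0.109, 0.001, -0.994]]
ft_force: [0.3, 0.5, 0.5]
grip_width: 0.016
t 5.33 tcp [ 0.6331 -0.191   0.1643] yaw y 11.47 z [-0.021  0.107 -0.994] F [0.31 0.46 0.55] grip 0.016 q [-0.39  0.51  1.01  0.09  1.68 -0.58]
beam along(right+) 0.1482 across -0.0008
F along -0.3882305565739035
```

```bash
python3 -m creep '[[-0.05,0,0,0,0,0,10],[-0.05,0,0,0,0,0,10],[-0.05,0,0,0,0,0,10]]'
python3 -m creep '[[-0.05,0,0,0,0,0,10],[-0.05,0,0,0,0,0,10],[-0.05,0,0,0,0,0,10]]'
python3 - <<'E'
from st import *
show(); print("F along",s["ft_force"][:2]@U)
E
```

```text
time_s: 5.58
tool_pos: [0.6335, -0.1931, 0.164]
orientation: [[-0.198, 0.98, -0.021], [0.974, 0.199, 0.107], [0.109, 0.001, -0.994]]
ft_force: [0.7, 0.1, -0.2]
grip_width: 0.0154
time_s: 5.83
tool_pos: [0.634, -0.1953, 0.1638]
orientation: [[-0.197, 0.98, -0.02], [0.974, 0.198, 0.107], [0.109, 0.001, -0.994]]
ft_force: [-0.0, -0.6, 0.9]
grip_width: 0.0155
t 5.83 tcp [ 0.634  -0.1953  0.1638] yaw y 11.45 z [-0.02   0.107 -0.994] F [-0.04 -0.57  0.92] grip 0.0155 q [-0.39  0.52  1.    0.09  1.68 -0.58]
beam along(right+) 0.1525 across -0.0008
F along 0.545956681038582
```

```bash
python3 -m creep '[[-0.05,0,0,0,0,0,10],[-0.05,0,0,0,0,0,10],[-0.05,0,0,0,0,0,10]]'
python3 -m creep '[[-0.04,0,0,0,0,0,10],[-0.04,0,0,0,0,0,10],[-0.04,0,0,0,0,0,10]]'
python3 - <<'E'
from st import *
show(); print("F along",s["ft_force"][:2]@U)
E
```

```text
time_s: 6.08
tool_pos: [0.6342, -0.1963, 0.1632]
orientation: [[-0.198, 0.98, -0.022], [0.974, 0.199, 0.109], [0.111, 0.0, -0.994]]
ft_force: [-0.8, 4.2, 1.2]
grip_width: 0.0153
time_s: 6.33
tool_pos: [0.6343, -0.1967, 0.1627]
orientation: [[-0.199, 0.98, -0.023], [0.973, 0.2, 0.111], [0.113, -0.0, -0.994]]
ft_force: [-2.0, 5.0, -0.7]
grip_width: 0.0152
t 6.33 tcp [ 0.6343 -0.1967  0.1627] yaw y 11.56 z [-0.023  0.111 -0.994] F [-1.98  5.   -0.71] grip 0.0152 q [-0.39  0.53  0.99  0.09  1.69 -0.59]
beam along(right+) 0.1540 across -0.0007
F along -5.292702994734216
```

```bash
python3 -m creep '[[-0.03,0,0,0,0,0,10],[-0.03,0,0,0,0,0,10],[-0.03,0,0,0,0,0,10]]'
python3 -m creep '[[0.01,0,0,0,0,0,10],[0.025,0,0,0,0,0,10]]'
python3 -m creep '[[0,0,0,0,0,0,40],[0,0,0,0,0,0,40],[0,0,0,0,0,0,40],[0,0,0,0,0,0,40],[0,0,0,0,0,0,40]]'
python3 - <<'E'
from st import *
show(); print("F along",s["ft_force"][:2]@U)
d=ctrl.grab_frame("wrist"); cv2.imwrite("pics/w3.png",d["frame"][:,:,::-1])
E
```

```text
time_s: 6.58
tool_pos: [0.6344, -0.1966, 0.1623]
orientation: [[-0.2, 0.979, -0.025], [0.973, 0.201, 0.113], [0.116, -0.001, -0.993]]
ft_force: [-1.3, 5.8, 0.8]
grip_width: 0.0153
time_s: 6.75
tool_pos: [0.6341, -0.1957, 0.1623]
orientation: [[-0.2, 0.979, -0.025], [0.973, 0.202, 0.113], [0.116, -0.002, -0.993]]
ft_force: [-0.2, 0.5, 0.9]
grip_width: 0.0154
time_s: 7.17
tool_pos: [0.6341, -0.1959, 0.1624]
orientation: [[-0.2, 0.98, -0.025], [0.973, 0.201, 0.113], [0.116, -0.001, -0.993]]
ft_force: [-0.1, -0.4, 0.7]
grip_width: 0.0397
t 7.17 tcp [ 0.6341 -0.1959  0.1624] yaw y 11.61 z [-0.025  0.113 -0.993] F [-0.07 -0.39  0.72] grip 0.0397 q [-0.39  0.53  0.99  0.1   1.69 -0.59]
beam along(right+) 0.1532 across -0.0007
F along 0.3666575549504957
```

View pics/w3.png

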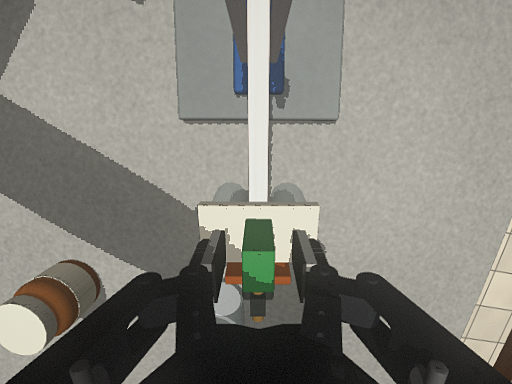

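```bash
python3 -m creep '[[0,0,-0.3,0,0,0,45],[0,0,-0.9,0,0,0,45],[0,0,-1.7,0,0,0,50],[0,0,-2.4,0,0,0,60],[0,0,-2.4,0,-1.3,0,60],[0,0,-2.4,0,-1.3,0,60]]'
python3 - <<'E'
from st import *
show(); print(go(s,[.4512,.194,.2],-10.4))
E
```

```text
time_s: 7.72
tool_pos: [0.6374, -0.2057, 0.262]
orientation: [[-0.203, 0.979, 0.005], [0.979, 0.203, -0.003], [-0.004, 0.004, -1.0]]
ft_force: [0.8, -0.0, -0.1]
grip_width: 0.0597
t 7.72 tcp [ 0.6374 -0.2057  0.262 ] yaw y 11.72 z [ 0.005 -0.003 -1.   ] F [ 0.75 -0.01 -0.08] grip 0.0597 q [-0.37  0.47  0.87 -0.    1.8  -0.57]
beam along(right+) 0.1635 across 0.0005
[10.737 -2.535  1.495  0.055  0.039  4.425]
```

```bash
python3 -m creep '[[1.2,-0.28,0,0.05,0.04,0.6,60],[2.5,-0.6,0,0.05,0.04,1.2,60],[3.8,-0.9,0,0.05,0.04,2,60],[5.1,-1.2,0,0.05,0.04,3,60],[6.4,-1.5,0,0.05,0.04,4,60],[7.7,-1.8,0,0.05,0.04,4.42,60],[9,-2.1,0.4,0.05,0.04,4.42,60],[10,-2.35,0.8,0.05,0.04,4.42,60]]'
python3 - <<'E'
from st import *
show(); print(go(s,[.4512,.194,.2],-10.4))
E
```

```text
time_s: 8.38
tool_pos: [0.4965, 0.0966, 0.2462]
orientation: [[0.181, 0.984, -0.001], [0.984, -0.181, 0.003], [0.002, -0.001, -1.0]]
ft_force: [0.6, 0.1, -0.5]
grip_width: 0.0597
t 8.38 tcp [0.4965 0.0966 0.2462] yaw y -10.4 z [-0.001  0.003 -1.   ] F [ 0.64  0.15 -0.47] grip 0.0597 q [ 0.12 -0.    1.45  0.    1.7   0.3 ]
beam along(right+) -0.1608 across -0.0777
[ 2.188e+00 -1.553e+00  1.163e+00 -1.300e-02 -2.700e-02 -1.000e-03]
```

```bash
python3 -m creep '[[0.7,-0.5,0.4,0,0,0,60],[1.4,-1,0.8,0,0,0,60],[2.19,-1.55,1.16,0,0,0,60],[2.19,-1.55,1.16,0,0,0,60],[2.19,-1.55,1.16,0,0,0,60]]'
python3 - <<'E'
from st import *
show()
d=ctrl.grab_frame("wrist"); f=d["frame"]; h=cv2.cvtColor(f,cv2.COLOR_RGB2HSV)
m=(h[...,0]>105)&(h[...,0]<130)&(h[...,1]>110)
for c,z,p in blobs(m,100):
    print(c,z); 
    r=cv2.boundingRect(p.astype(np.int32)); print(r)
    P=onz(d,[[r[0],r[1]+r[3]],[r[0]+r[2],r[1]+r[3]]],.108)[:,:2]; print("near top edge",P.round(4))
cv2.imwrite("pics/w4.png",f[:,:,::-1]); pickle.dump(d,open("w4.pkl","wb"))
E
```

```text
time_s: 8.8
tool_pos: [0.4497, 0.1955, 0.1988]
orientation: [[0.177, 0.984, -0.005], [0.984, -0.177, 0.003], [0.002, -0.006, -1.0]]
ft_force: [-0.6, -0.2, 1.1]
grip_width: 0.0602
t 8.80 tcp [0.4497 0.1955 0.1988] yaw y -10.21 z [-0.005  0.003 -1.   ] F [-0.59 -0.16  1.08] grip 0.0602 q [ 0.33 -0.03  1.57  0.    1.61  0.51]
beam along(right+) -0.2670 across -0.1040
[260.98113208 200.02830189] [253 188  17  25 424]
(253, 188, 17, 25)
near top edge [[0.4415 0.1813]
 [0.4567 0.1786]]
```

View pics/w4.png

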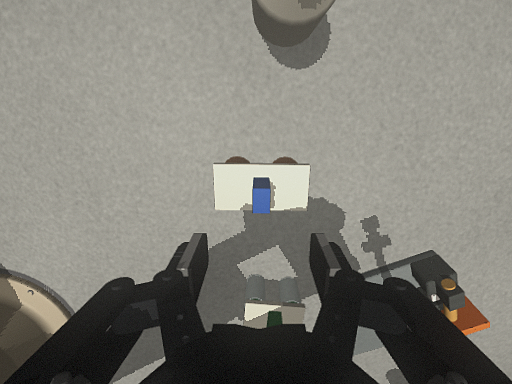

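```bash
python3 -m creep '[[-0.05,0.05,0.95,0,0,0,50],[-0.05,0.05,1.9,0,0,0,40],[-0.05,0.05,2.55,0,0,0,40],[-0.05,0.05,2.82,0,0,0,40],[-0.05,0.05,2.82,0,0,0,40],[-0.05,0.05,2.82,0,0,0,10],[-0.05,0.05,2.82,0,0,0,10],[-0.05,0.05,2.82,0,0,0,10]]' 50
python3 -m creep '[[0,0,0,0,0,0,10],[0,0,0,0,0,0,10]]'
python3 -m creep '[[0,0,-0.2,0,0,0,10],[0,0,-0.6,0,0,0,10],[0,0,-1.4,0,0,0,10],[0,0,-2.3,0,0,0,10],[0,0,-3.2,0,0,0,10],[0,0,-4.1,0,0,0,10],[0,0,-4.7,0,0,0,10],[0,0,-4.7,0,0,0,10]]'
python3 - <<'E'
from st import *
show()
for a in(-.08,-.09):
  print(go(s,np.r_[PIV+a*U-.0012*np.array([-U[1],U[0]]),.275],11.43))
E
```

```text
time_s: 9.52
tool_pos: [0.4532, 0.1926, 0.0891]
orientation: [[0.18, 0.984, -0.0], [0.984, -0.18, 0.004], [0.004, -0.001, -1.0]]
ft_force: [-0.6, -1.2, -3.0]
grip_width: 0.0153
time_s: 9.68
tool_pos: [0.4538, 0.1928, 0.0902]
orientation: [[0.18, 0.984, 0.002], [0.984, -0.18, 0.005], [0.005, 0.001, -1.0]]
ft_force: [-0.2, -0.2, -2.8]
grip_width: 0.0153
time_s: 10.35
tool_pos: [0.4549, 0.1924, 0.2858]
orientation: [[0.179, 0.984, 0.013], [0.984, -0.18, 0.009], [0.011, 0.011, -1.0]]
ft_force: [0.9, 0.1, -2.1]
grip_width: 0.0154
t 10.35 tcp [0.4549 0.1924 0.2858] yaw y -10.35 z [ 0.013  0.009 -1.   ] F [ 0.91  0.08 -2.07] grip 0.0154 q [ 0.32 -0.05  1.42  0.    1.76  0.5 ]
beam along(right+) -0.2630 across -0.0995
[-3.34   3.976  0.278  0.151 -0.097 -4.354]
[-3.107  3.883  0.28   0.151 -0.097 -4.354]
```

```bash
python3 -m creep '[[-0.9,0.36,0,0.15,-0.1,-1,10],[-1.9,0.76,0,0.15,-0.1,-2,10],[-2.9,1.16,0,0.15,-0.1,-3,10],[-3.8,1.56,0,0.15,-0.1,-4,10],[-3.9,2.3,0,0.15,-0.1,-4.35,10],[-3.6,3.2,0.05,0.15,-0.1,-4.35,10],[-3.22,3.93,0.1,0.15,-0.1,-4.35,10],[-3.22,3.93,0.2,0.15,-0.1,-4.35,10]]'
python3 - <<'E'
from st import *
show()
V=np.array([-U[1],U[0]])
for a,z,p in((-.085,.2,0),(-.085,.184,0),):
  print(go(s,np.r_[PIV+a*U-.0012*V,z],11.43,p))
d=ctrl.grab_frame("wrist"); cv2.imwrite("pics/w5.png",d["frame"][:,:,::-1]); pickle.dump(d,open("w5.pkl","wb"))
E
```

```text
time_s: 11.02
tool_pos: [0.5897, 0.0381, 0.2734]
orientation: [[-0.198, 0.98, -0.005], [0.98, 0.198, 0.0], [0.002, -0.005, -1.0]]
ft_force: [-0.7, -1.2, -4.5]
grip_width: 0.0151
t 11.02 tcp [0.5897 0.0381 0.2734] yaw y 11.4 z [-0.005  0.    -1.   ] F [-0.68 -1.17 -4.53] grip 0.0151 q [ 0.    0.24  1.13  0.    1.77 -0.2 ]
beam along(right+) -0.0850 across 0.0021
[-0.002 -0.072  1.835 -0.058 -0.017 -0.005]
[-0.003 -0.07   2.235 -0.058 -0.017 -0.005]
```

View pics/w5.png

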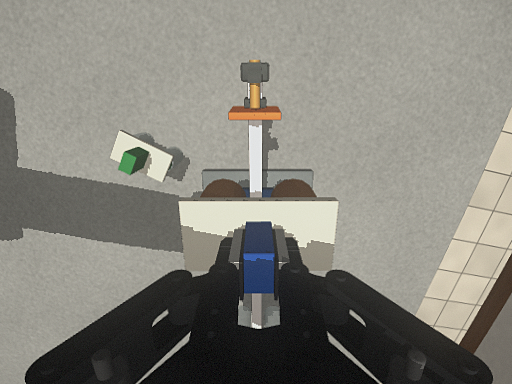

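Run:
```python
from h import *
d=pickle.load(open("w5.pkl","rb")); g=d["frame"].astype(int).sum(2); V=np.array([-U[1],U[0]])
for r,z in ((130,.174),(150,.171),(180,.168)):
    c=np.where(g[r,235:280]>560)[0]+235
    P=onz(d,[[c.min(),r],[c.max()+1,r]],z)[:,:2]-PIV; print(r,c.min(),c.max(),(P@V).round(4),(P@U).round(4))
P=onz(d,[[255,119]],.176)[:,:2]-PIV; print("face",P@U)
P=onz(d,[[179,201],[338,201]],.2734-.018)[:,:2]-PIV; print("bridge",P@V,P@U)
```

```text
130 249 261 [-0.0067  0.0043] [-0.1426 -0.1426]
150 249 261 [-0.007   0.0044] [-0.1249 -0.1249]
180 250 261 [-0.0065  0.0046] [-0.0965 -0.0965]
face [-0.15181913]
bridge [-0.04622479  0.0495397 ] [-0.10842759 -0.10857782]
```

```bash
python3 -m creep '[[0,-0.07,0.4,-0.06,0,0,10],[0,-0.07,1.1,-0.06,0,0,10],[0,-0.07,1.6,-0.06,0,0,10],[0,-0.07,1.8,-0.06,0,0,10],[0,-0.07,1.95,-0.06,0,0,10],[0,-0.07,2.1,-0.06,0,0,10],[0,-0.07,2.2,-0.06,0,0,10],[0,-0.07,2.23,-0.06,0,0,10]]'
python3 - <<'E'
from st import *
show()
V=np.array([-U[1],U[0]])
for a,z,p in((-.1,.1785,-2),(-.126,.172,-4.5)):
  print(go(s,np.r_[PIV+a*U-.0009*V,z],11.43,p))
E
```

```text
time_s: 11.73
tool_pos: [0.5842, 0.0374, 0.1846]
orientation: [[-0.198, 0.98, -0.001], [0.98, 0.198, 0.001], [0.001, -0.001, -1.0]]
ft_force: [-0.2, 0.3, -1.0]
grip_width: 0.0156
t 11.73 tcp [0.5842 0.0374 0.1846] yaw y 11.43 z [-0.001  0.001 -1.   ] F [-0.16  0.35 -0.95] grip 0.0156 q [ 0.    0.25  1.3   0.    1.59 -0.2 ]
beam along(right+) -0.0854 across -0.0034
[ 0.365  0.063  0.153 -0.008 -0.416  0.001]
[ 1.015e+00  6.300e-02  3.170e-01 -8.000e-03 -9.160e-01  1.000e-03]
```

```bash
python3 -m creep '[[0.1,0.06,0.05,0,-0.1,0,10],[0.25,0.06,0.1,0,-0.25,0,10],[0.37,0.06,0.15,0,-0.42,0,10],[0.6,0.06,0.21,0,-0.6,0,10],[0.8,0.06,0.27,0,-0.8,0,10],[0.95,0.06,0.31,0,-0.91,0,10],[0.95,0.06,0.31,0,-0.91,0,10]]'
python3 - <<'E'
from st import *
show(); print("F along",s["ft_force"][:2]@U)
E
```

```text
time_s: 12.32
tool_pos: [0.5785, 0.0775, 0.1718]
orientation: [[-0.2, 0.98, 0.014], [0.977, 0.201, -0.076], [-0.078, -0.001, -0.997]]
ft_force: [-1.1, 2.4, 1.0]
grip_width: 0.0154
t 12.32 tcp [0.5785 0.0775 0.1718] yaw y 11.59 z [ 0.014 -0.076 -0.997] F [-1.1   2.44  0.98] grip 0.0154 q [ 0.11  0.25  1.33 -0.08  1.56 -0.1 ]
beam along(right+) -0.1258 across -0.0011
F along -2.6110685737808956
```

```bash
python3 -m creep '[[0.05,0,0,0,0,0,10],[0.05,0,0,0,0,0,10],[0.05,0,0,0,0,0,10]]'
python3 -m creep '[[0.04,0,0,0,0,0,10],[0.04,0,0,0,0,0,10],[0.04,0,0,0,0,0,10]]'
python3 - <<'E'
from st import *
show(); print("F along",s["ft_force"][:2]@U)
E
```

```text
time_s: 12.57
tool_pos: [0.5781, 0.0799, 0.1718]
orientation: [[-0.201, 0.98, 0.014], [0.977, 0.201, -0.075], [-0.077, -0.001, -0.997]]
ft_force: [-1.0, 2.2, 0.6]
grip_width: 0.0152
time_s: 12.82
tool_pos: [0.5779, 0.0812, 0.1718]
orientation: [[-0.2, 0.98, 0.015], [0.977, 0.201, -0.075], [-0.077, -0.001, -0.997]]
ft_force: [-0.6, -0.4, 1.5]
grip_width: 0.0149
t 12.82 tcp [0.5779 0.0812 0.1718] yaw y 11.59 z [ 0.015 -0.075 -0.997] F [-0.64 -0.39  1.45] grip 0.0149 q [ 0.11  0.25  1.33 -0.08  1.56 -0.09]
beam along(right+) -0.1296 across -0.0010
F along 0.2526575112326317
```

```bash
python3 -m creep '[[0.04,0,0,0,0,0,10],[0.04,0,0,0,0,0,10],[0.04,0,0,0,0,0,10]]'
python3 -m creep '[[0.04,0,0,0,0,0,10],[0.04,0,0,0,0,0,10],[0.04,0,0,0,0,0,10]]'
python3 - <<'E'
from st import *
show(); print("F along",s["ft_force"][:2]@U)
E
```

```text
time_s: 13.07
tool_pos: [0.5776, 0.0825, 0.1717]
orientation: [[-0.2, 0.98, 0.015], [0.977, 0.201, -0.076], [-0.077, -0.001, -0.997]]
ft_force: [0.4, -2.0, 0.4]
grip_width: 0.0154
time_s: 13.32
tool_pos: [0.5772, 0.0841, 0.1715]
orientation: [[-0.2, 0.98, 0.015], [0.977, 0.201, -0.076], [-0.077, -0.001, -0.997]]
ft_force: [0.4, -1.7, 0.0]
grip_width: 0.0155
t 13.32 tcp [0.5772 0.0841 0.1715] yaw y 11.58 z [ 0.015 -0.076 -0.997] F [ 0.37 -1.72  0.03] grip 0.0155 q [ 0.12  0.25  1.33 -0.08  1.56 -0.08]
beam along(right+) -0.1326 across -0.0010
F along 1.7603347228695296
```

```bash
python3 -m creep '[[0.04,0,0,0,0,0,10],[0.04,0,0,0,0,0,10],[0.04,0,0,0,0,0,10]]'
python3 - <<'E'
from st import *
show(); print("F along",s["ft_force"][:2]@U)
E
```

```text
time_s: 13.57
tool_pos: [0.5769, 0.0859, 0.1714]
orientation: [[-0.2, 0.98, 0.015], [0.977, 0.201, -0.075], [-0.077, -0.001, -0.997]]
ft_force: [0.0, -0.7, -0.4]
grip_width: 0.015
t 13.57 tcp [0.5769 0.0859 0.1714] yaw y 11.59 z [ 0.015 -0.075 -0.997] F [ 0.05 -0.72 -0.43] grip 0.015 q [ 0.12  0.25  1.33 -0.08  1.56 -0.08]
beam along(right+) -0.1344 across -0.0010
F along 0.7199375109029115
```

```bash
python3 -m creep '[[0.04,0,0,0,0,0,10],[0.04,0,0,0,0,0,10],[0.04,0,0,0,0,0,10]]'
python3 -m creep '[[0.035,0,0,0,0,0,10],[0.035,0,0,0,0,0,10],[0.035,0,0,0,0,0,10]]'
python3 - <<'E'
from st import *
show(); print("F along",s["ft_force"][:2]@U)
E
```

```text
time_s: 13.82
tool_pos: [0.5765, 0.0877, 0.1712]
orientation: [[-0.201, 0.98, 0.015], [0.977, 0.201, -0.075], [-0.077, -0.001, -0.997]]
ft_force: [-0.0, -0.6, 0.3]
grip_width: 0.0154
time_s: 14.07
tool_pos: [0.5763, 0.0886, 0.1711]
orientation: [[-0.2, 0.98, 0.015], [0.977, 0.201, -0.076], [-0.077, -0.001, -0.997]]
ft_force: [1.5, -3.7, -0.2]
grip_width: 0.0155
t 14.07 tcp [0.5763 0.0886 0.1711] yaw y 11.58 z [ 0.015 -0.076 -0.997] F [ 1.48 -3.7  -0.22] grip 0.0155 q [ 0.12  0.25  1.33 -0.08  1.56 -0.08]
beam along(right+) -0.1372 across -0.0011
F along 3.921265977702517
```

```bash
python3 -m creep '[[0.032,0,0,0,0,0,10],[0.032,0,0,0,0,0,10],[0.032,0,0,0,0,0,10]]'
python3 -m creep '[[0.025,0,0,0,0,0,10],[0.025,0,0,0,0,0,10]]'
python3 -m creep '[[-0.01,0,0,0,0,0,10],[-0.025,0,0,0,0,0,10]]'
python3 -m creep '[[0,0,0,0,0,0,40],[0,0,0,0,0,0,40],[0,0,0,0,0,0,40],[0,0,0,0,0,0,40],[0,0,0,0,0,0,40]]'
python3 - <<'E'
from st import *
show(); print("F along",s["ft_force"][:2]@U)
d=ctrl.grab_frame("wrist"); cv2.imwrite("pics/w6.png",d["frame"][:,:,::-1])
E
```

```text
time_s: 14.32
tool_pos: [0.5762, 0.0891, 0.171]
orientation: [[-0.199, 0.98, 0.015], [0.977, 0.2, -0.077], [-0.079, -0.001, -0.997]]
ft_force: [1.6, -5.6, -0.2]
grip_width: 0.0149
time_s: 14.48
tool_pos: [0.5761, 0.0892, 0.1709]
orientation: [[-0.199, 0.98, 0.015], [0.977, 0.199, -0.079], [-0.08, -0.001, -0.997]]
ft_force: [1.9, -6.9, -0.5]
grip_width: 0.0153
time_s: 14.65
tool_pos: [0.5763, 0.0881, 0.1709]
orientation: [[-0.198, 0.98, 0.015], [0.977, 0.199, -0.079], [-0.08, -0.001, -0.997]]
ft_force: [0.1, -1.7, 0.3]
grip_width: 0.0151
time_s: 15.07
tool_pos: [0.5763, 0.0884, 0.1709]
orientation: [[-0.199, 0.98, 0.015], [0.977, 0.199, -0.078], [-0.08, -0.001, -0.997]]
ft_force: [0.4, 0.7, 0.3]
grip_width: 0.0399
t 15.07 tcp [0.5763 0.0884 0.1709] yaw y 11.5 z [ 0.015 -0.078 -0.997] F [0.45 0.72 0.33] grip 0.0399 q [ 0.13  0.25  1.33 -0.08  1.56 -0.07]
beam along(right+) -0.1370 across -0.0011
F along -0.6183302296708123
```

View pics/w6.png

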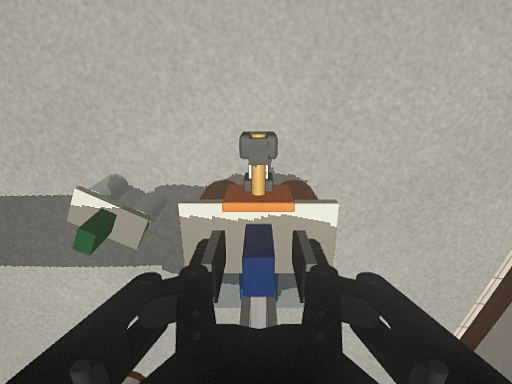

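```bash
python3 -m creep '[[0,0,-0.3,0,0,0,45],[0,0,-0.9,0,0,0,45],[0,0,-1.7,0,0,0,50],[0,0,-2.3,0,0,0,60],[0,0,-2.3,0,0.9,0,60],[0,0,-2.3,0,0.9,0,60]]'
python3 - <<'E'
from st import *
show(); print(go(s,[.4372,.0245,.2],-15.6))
E
```

```text
time_s: 15.62
tool_pos: [0.5757, 0.095, 0.2658]
orientation: [[-0.198, 0.98, 0.004], [0.98, 0.198, 0.001], [0.0, 0.004, -1.0]]
ft_force: [-0.3, 0.1, -0.1]
grip_width: 0.0598
t 15.62 tcp [0.5757 0.095  0.2658] yaw y 11.44 z [ 0.004  0.001 -1.   ] F [-0.25  0.14 -0.06] grip 0.0598 q [ 0.1   0.21  1.18  0.    1.75 -0.1 ]
beam along(right+) -0.1435 across -0.0003
[-1.042 -3.751  1.631  0.044 -0.016  5.408]
```

```bash
python3 -m creep '[[-0.26,-0.94,0,0.04,0,1.3,60],[-0.52,-1.88,0.2,0.04,0,2.6,60],[-0.78,-2.8,0.7,0.04,0,4,60],[-1.04,-3.75,1.3,0.04,0,5.4,60],[-1.04,-3.75,1.63,0.04,0,5.4,60],[-1.04,-3.75,1.63,0.04,0,5.4,60],[-1.04,-3.75,1.63,0.04,0,5.4,60]]'
python3 - <<'E'
from st import *
show()
d=ctrl.grab_frame("wrist"); f=d["frame"]; h=cv2.cvtColor(f,cv2.COLOR_RGB2HSV)
m=(h[...,0]>45)&(h[...,0]<90)&(h[...,1]>70); m[:, :180]=0; m[:,340:]=0
for c,z,p in blobs(m,80):
    r=cv2.boundingRect(p.astype(np.int32)); print(c,r)
    P=onz(d,[[r[0],r[1]+r[3]],[r[0]+r[2],r[1]+r[3]]],.108)[:,:2]; print("near top edge",P.round(4), "ctr est",P.mean(0)+.012*s["orientation"][:2,0])
print("go ctr prior",go(s,[.4372,.0245,.086],-15.6))
g=f.astype(int).sum(2)
w=(g>500).astype(np.uint8); w[:,:200]=0;w[:,320:]=0;w[:140]=0;w[225:]=0
for c,z,p in blobs(w,150):
    r=cv2.minAreaRect(p.astype(np.float32)); P=onz(d,cv2.boxPoints(r),.07)[:,:2]; e=P[1]-P[0]; print("white",c,z[4],P.mean(0),np.linalg.norm(e),np.linalg.norm(P[2]-P[1]),np.degrees(np.arctan2(e[1],e[0])))
cv2.imwrite("pics/w7.png",f[:,:,::-1])
E
```

```text
time_s: 16.2
tool_pos: [0.437, 0.0245, 0.2]
orientation: [[0.268, 0.963, -0.0], [0.963, -0.268, 0.0], [0.0, -0.001, -1.0]]
ft_force: [0.5, 0.3, 1.3]
grip_width: 0.0606
t 16.20 tcp [0.437  0.0245 0.2   ] yaw y -15.54 z [-0.  0. -1.] F [0.53 0.3  1.34] grip 0.0606 q [-0.03 -0.18  1.71  0.    1.62  0.24]
beam along(right+) -0.1019 across -0.1503
[258.79633867 198.42334096] (251, 177, 17, 35)
near top edge [[0.4264 0.0118]
 [0.4413 0.0076]] ctr est [0.43705172 0.02127704]
go ctr prior [ 1.000e-03  7.000e-03  2.849e+00 -7.000e-03 -3.000e-03  1.200e-02]
white [276.82276657 153.14048991] 1388 [0.45616846 0.04687439] 0.0938580413703691 0.03655400907416386 -15.474591951113087
white [257.0998004  183.70309381] 2004 [0.43297781 0.02553566] 0.0812505956540184 0.044094448600811395 -15.522305936485612
```

```bash
python3 -m creep '[[-0.04,0,0.95,0,0,0,50],[-0.04,0,1.9,0,0,0,40],[-0.04,0,2.55,0,0,0,40],[-0.04,0,2.84,0,0,0,40],[-0.04,0,2.84,0,0,0,40],[-0.04,0,2.84,0,0,0,10],[-0.04,0,2.84,0,0,0,10],[-0.04,0,2.84,0,0,0,10]]' 50
python3 -m creep '[[0,0,0.02,0,0,0,10],[0,0,-0.2,0,0,0,10],[0,0,-0.8,0,0,0,10],[0,0,-1.6,0,0,0,10],[0,0,-2.5,0,0,0,10],[0,0,-3.4,0,0,0,10],[0,0,-4.3,0,0,0,10],[0,0,-4.5,0,0,0,10]]'
python3 - <<'E'
from st import *
show()
V=np.array([-U[1],U[0]])
for a,c in((.07,-.13),(.08,-.0012)):
  print(go(s,np.r_[PIV+a*U+c*V,.268],11.43))
E
```

```text
time_s: 16.92
tool_pos: [0.4391, 0.0233, 0.0893]
orientation: [[0.267, 0.964, 0.005], [0.964, -0.267, 0.0], [0.002, 0.004, -1.0]]
ft_force: [0.2, -0.3, -1.8]
grip_width: 0.0152
time_s: 17.58
tool_pos: [0.4396, 0.0232, 0.2772]
orientation: [[0.267, 0.964, 0.016], [0.964, -0.267, -0.0], [0.004, 0.016, -1.0]]
ft_force: [0.6, -0.8, -1.0]
grip_width: 0.0153
t 17.58 tcp [0.4396 0.0232 0.2772] yaw y -15.49 z [ 0.016 -0.    -1.   ] F [ 0.59 -0.79 -1.04] grip 0.0153 q [-0.03 -0.21  1.58  0.    1.76  0.24]
beam along(right+) -0.1001 across -0.1480
[-3.59   2.322  0.252  0.188 -0.006 -5.383]
[-2.356  5.306  0.304  0.188 -0.006 -5.383]
```

```bash
python3 -m creep '[[-0.9,0.58,0.1,0.18,0,-1.3,10],[-1.8,1.16,0.25,0.18,0,-2.6,10],[-2.7,1.74,0.25,0.18,0,-4,10],[-3.3,2.4,0.25,0.18,0,-5.38,10],[-3.1,3.3,0.25,0.18,0,-5.38,10],[-2.75,4.2,0.25,0.18,0,-5.38,10],[-2.4,5.0,0.27,0.18,0,-5.38,10],[-2.36,5.3,0.3,0.18,0,-5.38,10]]'
python3 -m creep '[[0,0,0,0,0,0,10],[0,0,0,0,0,0,10]]'
python3 - <<'E'
from st import *
show()
V=np.array([-U[1],U[0]])
print(go(s,np.r_[PIV+.082*U-.0012*V,.184],11.43))
d=ctrl.grab_frame("wrist"); f=d["frame"]; g=f.astype(int).sum(2); cv2.imwrite("pics/w8.png",f[:,:,::-1])
for r in (20,140,165):
    c=np.where(g[r,235:280]>560)[0]+235
    if len(c): P=onz(d,[[c.min(),r],[c.max()+1,r]],.158)[:,:2]-PIV; print(r,c.min(),c.max(),(P@V).round(4),(P@U).round(4))
b=np.where(g[215,170:350]>300)[0]+170; print(b.min(),b.max())
E
```

```text
time_s: 18.25
tool_pos: [0.6216, -0.1236, 0.2664]
orientation: [[-0.199, 0.98, -0.001], [0.98, 0.199, 0.002], [0.002, -0.0, -1.0]]
ft_force: [-0.6, -0.4, -1.7]
grip_width: 0.0155
time_s: 18.42
tool_pos: [0.6217, -0.1234, 0.2654]
orientation: [[-0.199, 0.98, -0.002], [0.98, 0.199, 0.002], [0.003, -0.002, -1.0]]
ft_force: [-0.2, 0.4, -2.0]
grip_width: 0.015
t 18.42 tcp [ 0.6217 -0.1234  0.2654] yaw y 11.49 z [-0.002  0.002 -1.   ] F [-0.19  0.42 -1.95] grip 0.015 q [-0.25  0.37  1.    0.    1.78 -0.45]
beam along(right+) 0.0797 across 0.0015
[-0.064 -0.063  2.035 -0.022 -0.031  0.011]
20 249 262 [-0.0067  0.0044] [-0.0637 -0.0637]
140 250 261 [-0.0066  0.0041] [0.0315 0.0315]
165 250 261 [-0.0068  0.0042] [0.0543 0.0543]
170 349
```

View pics/w8.png

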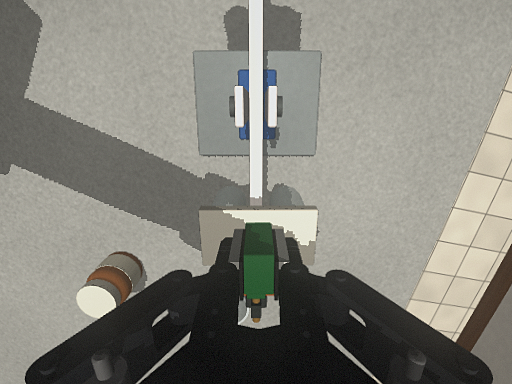

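```bash
python3 -m creep '[[0,-0.06,0.3,0,0,0,10],[0,-0.06,0.9,0,0,0,10],[0,-0.06,1.4,0,0,0,10],[0,-0.06,1.75,0,0,0,10],[0,-0.06,1.9,0,0,0,10],[0,-0.06,2.0,0,0,0,10],[0,-0.06,2.05,0,0,0,10],[0,-0.06,2.08,0,0,0,10]]'
python3 - <<'E'
from st import *
show()
V=np.array([-U[1],U[0]])
for a,z in((.1,.181),(.106,.181)): print(go(s,np.r_[PIV+a*U-.0012*V,z],11.43))
E
```

```text
time_s: 19.13
tool_pos: [0.6188, -0.124, 0.1845]
orientation: [[-0.199, 0.98, 0.0], [0.98, 0.199, 0.001], [0.001, 0.001, -1.0]]
ft_force: [0.8, -1.0, -0.2]
grip_width: 0.0153
t 19.13 tcp [ 0.6188 -0.124   0.1845] yaw y 11.46 z [ 0.     0.001 -1.   ] F [ 0.79 -1.04 -0.23] grip 0.0153 q [-0.26  0.37  1.15  0.    1.62 -0.46]
beam along(right+) 0.0797 across -0.0016
[-0.508  0.008  0.086  0.007 -0.013  0.005]
[-0.658  0.008  0.086  0.007 -0.013  0.005]
```

```bash
python3 -m creep '[[-0.1,0,0.03,0,0,0,10],[-0.25,0,0.06,0,0,0,10],[-0.4,0,0.08,0,0,0,10],[-0.53,0,0.09,0,0,0,10],[-0.53,0,0.09,0,0,0,10],[-0.53,0,0.09,0,0,0,10]]'
python3 -m creep '[[-0.04,0,0,0,0,0,10],[-0.04,0,0,0,0,0,10],[-0.04,0,0,0,0,0,10]]'
python3 - <<'E'
from st import *
show(); print("F along",s["ft_force"][:2]@U)
E
```

```text
time_s: 19.63
tool_pos: [0.6231, -0.1458, 0.181]
orientation: [[-0.198, 0.98, 0.001], [0.98, 0.198, 0.0], [0.0, 0.001, -1.0]]
ft_force: [0.7, -1.0, 0.7]
grip_width: 0.015
time_s: 19.88
tool_pos: [0.6235, -0.1475, 0.1811]
orientation: [[-0.197, 0.98, 0.001], [0.98, 0.197, -0.0], [-0.0, 0.001, -1.0]]
ft_force: [-0.2, -0.1, 0.8]
grip_width: 0.0156
t 19.88 tcp [ 0.6235 -0.1475  0.1811] yaw y 11.39 z [ 0.001 -0.    -1.   ] F [-0.19 -0.08  0.84] grip 0.0156 q [-0.29  0.4   1.12  0.    1.62 -0.49]
beam along(right+) 0.1036 across -0.0016
F along 0.04570682327611142
```

```bash
python3 -m creep '[[-0.04,0,0,0,0,0,10],[-0.04,0,0,0,0,0,10],[-0.04,0,0,0,0,0,10]]'
python3 -m creep '[[-0.04,0,0,0,0,0,10],[-0.04,0,0,0,0,0,10],[-0.04,0,0,0,0,0,10]]'
python3 - <<'E'
from st import *
show(); print("F along",s["ft_force"][:2]@U)
E
```

```text
time_s: 20.13
tool_pos: [0.6238, -0.1489, 0.1811]
orientation: [[-0.198, 0.98, 0.001], [0.98, 0.198, 0.0], [-0.0, 0.001, -1.0]]
ft_force: [-0.3, 0.1, 0.7]
grip_width: 0.0149
time_s: 20.38
tool_pos: [0.6242, -0.1505, 0.1811]
orientation: [[-0.198, 0.98, 0.001], [0.98, 0.198, 0.0], [-0.0, 0.001, -1.0]]
ft_force: [0.2, 0.9, -0.3]
grip_width: 0.015
t 20.38 tcp [ 0.6242 -0.1505  0.1811] yaw y 11.4 z [ 0.001  0.    -1.   ] F [ 0.21  0.89 -0.27] grip 0.015 q [-0.29  0.41  1.11  0.    1.62 -0.49]
beam along(right+) 0.1067 across -0.0015
F along -0.8312154902848135
```

```bash
python3 -m creep '[[-0.04,0,0,0,0,0,10],[-0.04,0,0,0,0,0,10],[-0.04,0,0,0,0,0,10]]'
python3 -m creep '[[-0.035,0,0,0,0,0,10],[-0.035,0,0,0,0,0,10],[-0.035,0,0,0,0,0,10]]'
python3 - <<'E'
from st import *
show(); print("F along",s["ft_force"][:2]@U)
E
```

```text
time_s: 20.63
tool_pos: [0.6244, -0.1518, 0.1809]
orientation: [[-0.198, 0.98, 0.001], [0.98, 0.198, 0.001], [0.001, 0.001, -1.0]]
ft_force: [-0.7, 3.1, 0.6]
grip_width: 0.0152
time_s: 20.88
tool_pos: [0.6246, -0.1524, 0.1806]
orientation: [[-0.199, 0.98, -0.0], [0.98, 0.199, 0.002], [0.002, 0.0, -1.0]]
ft_force: [-2.2, 4.9, 0.6]
grip_width: 0.0153
t 20.88 tcp [ 0.6246 -0.1524  0.1806] yaw y 11.45 z [-0.     0.002 -1.   ] F [-2.24  4.94  0.58] grip 0.0153 q [-0.3   0.41  1.11  0.    1.62 -0.5 ]
beam along(right+) 0.1086 across -0.0015
F along -5.282173899907767
```

```bash
python3 -m creep '[[-0.027,0,0,0,0,0,10],[-0.027,0,0,0,0,0,10],[-0.027,0,0,0,0,0,10]]'
python3 -m creep '[[0.01,0,0,0,0,0,10],[0.022,0,0,0,0,0,10]]'
python3 -m creep '[[0,0,0,0,0,0,40],[0,0,0,0,0,0,40],[0,0,0,0,0,0,40],[0,0,0,0,0,0,40],[0,0,0,0,0,0,40]]'
python3 -m creep '[[0,0,-0.3,0,0,0,40],[0,0,-0.9,0,0,0,40],[0,0,-1.7,0,0,0,45],[0,0,-2.5,0,0,0,45],[1,-1,-2.5,0,0,0,45],[2,-2,-2.5,0,0,0,45],[3,-3,-2.5,0,0,0,45],[3.5,-4,-2.5,0,0,0,45]]'
python3 -m creep '[[0,-0.8,0,0,0,0,45],[0,-1.6,0,0,0,0,45],[0,-2.4,0,0,0,0,45],[0,-2.4,0,0,0,0,45],[0,-2.4,0,0,0,0,45],[0,-2.4,0,0,0,0,45]]'
python3 - <<'E'
from st import *
show()
V=np.array([-U[1],U[0]])
d=ctrl.grab_frame("top"); e=ctrl.grab_frame("side")
pickle.dump((d,e),open("end.pkl","wb"))
a=cv2.resize(d["frame"][110:250,170:420,::-1],(750,420),interpolation=cv2.INTER_CUBIC)[:,:]
b=cv2.resize(e["frame"][110:230,170:330,::-1],(240,180),interpolation=cv2.INTER_CUBIC)
c=np.zeros((600,750,3),np.uint8); c[:420]=a; c[420:,:240]=b; 
b2=cv2.resize(e["frame"][120:215,205:295,::-1],(171,180),interpolation=cv2.INTER_CUBIC); c[420:,250:421]=b2
cv2.imwrite("pics/end.png",c)
E
```

```text
time_s: 21.13
tool_pos: [0.6246, -0.1525, 0.1803]
orientation: [[-0.199, 0.98, -0.001], [0.98, 0.199, 0.004], [0.004, -0.001, -1.0]]
ft_force: [-1.3, 6.1, 0.2]
grip_width: 0.015
time_s: 21.3
tool_pos: [0.6245, -0.1518, 0.1803]
orientation: [[-0.199, 0.98, -0.001], [0.98, 0.199, 0.004], [0.004, -0.001, -1.0]]
ft_force: [-0.4, 0.3, -0.1]
grip_width: 0.0148
time_s: 21.72
tool_pos: [0.6244, -0.152, 0.1803]
orientation: [[-0.199, 0.98, -0.001], [0.98, 0.199, 0.003], [0.004, -0.001, -1.0]]
ft_force: [-0.1, 0.2, -0.7]
grip_width: 0.0401
time_s: 22.38
tool_pos: [0.4811, -0.065, 0.2815]
orientation: [[-0.2, 0.98, -0.0], [0.98, 0.2, 0.004], [0.004, 0.001, -1.0]]
ft_force: [-0.3, -0.0, 1.5]
grip_width: 0.0449
time_s: 22.88
tool_pos: [0.3875, -0.0842, 0.2824]
orientation: [[-0.199, 0.98, 0.002], [0.98, 0.199, 0.003], [0.003, 0.002, -1.0]]
ft_force: [-0.2, 0.1, 0.2]
grip_width: 0.0454
t 22.88 tcp [ 0.3875 -0.0842  0.2824] yaw y 11.49 z [ 0.002  0.003 -1.   ] F [-0.19  0.07  0.16] grip 0.0454 q [-0.31 -0.33  1.66  0.    1.8  -0.51]
beam along(right+) -0.0052 across -0.2204
```

View pics/end.png

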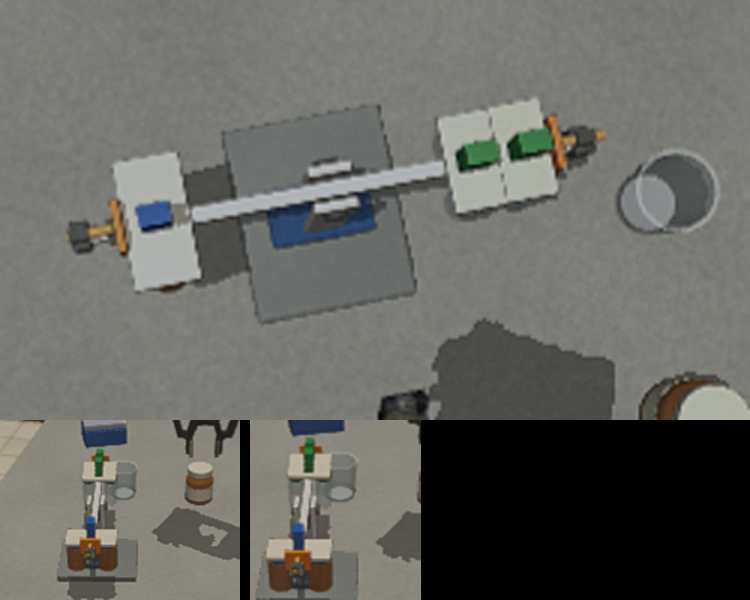

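Run:
```python
from h import *
D,E=pickle.load(open("end.pkl","rb"))
for nm,a,b in(("top",pickle.load(open("top0.pkl","rb")),D),("side",pickle.load(open("side0.pkl","rb")),E)):
    for d in(a,b):
        h=cv2.cvtColor(d["frame"],cv2.COLOR_RGB2HSV); o=(h[...,0]<20)&(h[...,1]>130)&(h[...,2]>90)
        if nm=="top": o[:140]=0;o[205:]=0;o[:,:190]=0;o[:,380:]=0
        else: o[:120]=0;o[215:]=0;o[:,:215]=0;o[:,250:]=0
        print(nm,[(c.round(1),z[:5]) for c,z,p in blobs(o,8)])
```

```text
top [(array([356.2, 156.8]), array([353, 149,   9,  17,  57], dtype=int32)), (array([208.5, 185.1]), array([203, 177,   9,  17,  49], dtype=int32))]
top [(array([356.2, 156.9]), array([353, 149,   9,  17,  60], dtype=int32)), (array([208.5, 185.2]), array([203, 177,   9,  17,  46], dtype=int32))]
side [(array([236.8, 136.4]), array([231, 133,  12,   9,  86], dtype=int32)), (array([229.8, 192.8]), array([223, 189,  14,  11, 109], dtype=int32))]
side [(array([232. , 134.6]), array([231, 133,   3,   5,   9], dtype=int32)), (array([240.4, 134.8]), array([239, 133,   4,   5,  17], dtype=int32)), (array([229.5, 192.7]), array([223, 189,  14,  10, 107], dtype=int32))]
```

The beam ends are at the same pixels as when it was empty, so it is level. I'm handing in.

```bash
python3 -c "
from station import ctrl
print(ctrl.job_done(), ctrl.sense()['time_s'])"
```

```text
the job is handed in; nothing more can be done
the job is handed in; nothing more can be done
```

All three yokes are hung astride the beam in the order asked, and the job is handed in at about 23 s of the 72 s allowed. The order was a small green yoke on the right, the large blue one on the left, then the other small green one on the right beside the first. Each was lowered onto the beam in the grip, slid outward until it met the stop (the last one met the first yoke), held, eased off and released.

- **Push forces:** they built from about 3–4 N to 6–7 N (the large yoke highest, at about 7.1 N). That is above the 4–5 N asked but well under 12 N. Each stayed over 2 N for 0.25 s or longer. Readings are noisy by about ±1–2 N.
- **Level:** the final top view has both orange stops within 0.1 pixel of where they were with the empty beam. The left stop also matches in the side view; the right one is partly hidden there.
- **Placement:** in the last picture the bridges lie against their stops and against each other with no visible gap. The easing-off before release could have left up to about 1 mm, which I did not measure.
- **Clear of the arm:** in that picture the robot is away from everything, and the beaker and jar stand undisturbed. The wash bottle was outside the picture, but the arm was never near it.
- **Not measured:** I kept the beam's tilt in bounds by calculation and did not measure it during the moves; the largest value I worked out was about 0.12 rad, against the 0.17 limit.

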